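# Push an empty dye tube through the self-closing flap of the collecting box

### The job

A squeezed-out dye tube, still smeared with colour, lies on the sill of the collecting box. First push the self-closing flap in with one finger while the tube still lies on the sill, and, with that finger still holding the flap open, push the tube off the sill with the other finger so that it drops into the box; then draw back so that the flap springs shut. Only push: do not pinch or lift the tube, and leave everything else where it stands.

Things in the scene. Friction and masses are not known exactly. Their poses are not given: they have to be found in the camera images.
- drop_box: Drop box for empty dye tubes, fixed on the counter: dark grey ribbed tub, mid-grey lid, 262 (x) x 237 (y) x 154 mm (z). Origin: centre of its underside. x runs from the sill (front, robot's side) to the hood (back). Sill: flat, at z = 110 mm, x = -130 to -20, front bead up to 2 mm proud, side kerbs 6 mm high. Flap over the mouth, x = -20 to 79. Hood: x = 79 to 132, top at 154 mm. Inner floor at z = 8 mm.
- sill_edge (a point): Middle of the sill's rear edge, where the sill ends and the mouth begins; x = -20, y = 0, z = 110 mm in the box's frame, same axes. The mouth is 200 mm wide (y = +-100) and 100 mm long; mid-grey cheeks on both sides of it slope up from the sill's height to the hood's.
- drop_flap (a joint): Dark grey flap, 190 wide, 108 long, 4 mm thick, hinged under the hood's lip (box frame x = 80, z = 150 mm, axis along y), sloping down 22 degrees to the sill's edge. Rad: 0 shut, up to 1.05 as its front edge swings down and in. A spring shuts it: 1 N at the edge starts it, 3 N at mid-length holds 0.6. An upright finger 5 mm over sill height, far face at x = 35 holds about 0.3, at x = 50 about 0.5.
- flap_edge (a point): Middle of the flap's free front edge, upper face: when shut, flush with the sill at its rear edge. A tube pushed against the shut flap rides up on it and does not go in.
- empty_tube: Squeezed-out white dye tube, 151 mm long, 30 to 60 g, lying crosswise on the sill. Origin: centre of its underside. Long axis = its y (cap at +y), within 0.2 rad of the box's y. A wedge: flat folded end 47 wide and 3 mm high at y = -75, shoulder 30 wide and 31 high at y = 45. It balances at y = 7, where it is 36 wide and 22 high. Centre starts 42 to 62 mm before the sill's edge.
- nail_polish: Bystander: small nail polish bottle, 31 x 31 x 79 mm, origin under its centre; beside the box, left.
- cream_pot: Bystander: low round cream pot, diameter 58, 37 mm high, origin under its centre; right of the box, at the front.
- hair_clip: Bystander: black hair clip, 96 mm long, 25 mm high, origin under its centre; beside the box, left, at the back.
- perm_rod: Bystander: perm rod, 72 mm long, diameter 22 mm, origin under its centre; right of the box, middle.
- wax_pot: Bystander: round wax pot, diameter 50, 51 mm high, origin under its centre; right of the box, at the back.

How it is judged:
On the way, in this order (a step that is already met when the one before it is completed fails the run):
1. a finger pushes the flap open (over 0.12 rad) while the tube still lies on the sill, its centre short of the edge (value of joint drop_flap above 0.12 rad and contact force between the fingers and drop_flap above 0.2 N and x of empty_tube in the frame of drop_box below -0.024 m and z of empty_tube in the frame of drop_box above 0.1 m), for 0.05 s.
2. the tube has dropped past the sill's edge into the mouth while a finger still holds the flap open (over 0.12 rad) (value of joint drop_flap above 0.12 rad and contact force between the fingers and drop_flap above 0.2 N and x of empty_tube in the frame of drop_box above -0.024 m and z of empty_tube in the frame of drop_box below 0.098 m), for 0.02 s.
At the end, for the whole second after the job is handed in: The tube lies at rest inside the box (its origin at least 25 mm below the sill's face and between the walls) and the flap is shut (under 0.06 rad) (x of empty_tube in the frame of drop_box between -0.125 and 0.125 m and y of empty_tube in the frame of drop_box between -0.105 and 0.105 m and z of empty_tube in the frame of drop_box below 0.085 m and value of joint drop_flap below 0.06 rad and linear speed of empty_tube below 0.03 m/s); the robot touches nothing.
It fails at once if the tube is lifted: its origin more than 40 mm above the sill (z of empty_tube in the frame of drop_box above 0.15 m).
It fails at once if one of the other things is moved more than 25 mm (distance of any of nail_polish, cream_pot, hair_clip, perm_rod, wax_pot from where it was at the start of the episode above 0.025 m).
It also fails if it takes over 38 s, if anything falls off the work surface, if the arm or the gripper's body presses on something with over 40 N, if the wrist force passes 120 N, or if a joint passes its speed limit or range.

### The arm

A 6-joint arm with a two-finger parallel gripper is mounted at the origin on a cart in front of the work surface, level with it; the furniture and walls round the work are solid. World frame = base frame: x ahead of the robot, y to its left, z up, the work surface at z = 0. Lengths are in m, angles in rad, forces in N, time in s.
With the tool pointing down it reaches from about 0.4 to 0.825 m from the base axis. Payload 7 kg.
Tool frame: the origin (TCP) lies at the very end of the fingers, on their centre line; the grasp point (between the pads) lies 19 mm behind it; x points along the fingers, y is the direction in which the jaws open and shut, and the axes are right-handed (so a half turn about x gives the same grasp; the last joint's range is limited). The gripper opens to 88 mm and grips with 3 to 60 N. Pads are 19 mm wide; open, the fingers measure 130 mm over their backs; the gripper's body (78 mm by 193 mm) begins 47 mm behind the grasp point.
Start: joints at [-0.871, 0.359, 0.012, 0, -1.224, -0.288], TCP at [0.27, -0.619, 0.194] pointing down, gripper open.
Joint ranges: [-3.07, 3.07], [-1.43, 2.12], [-1.02, 1.25], [-3.03, 1.67], [-3.05, -0], [-3.03, 3.03]. Speed limits (rad/s): [2.39, 2.39, 3.01, 3.14, 3.14, 3.14].

### API

Orientations are given as [roll, pitch, yaw] about the fixed x, y, z axes, in that order (R = Rz(yaw) Ry(pitch) Rx(roll)).
In Python, from station import arm, cams gives the robot as it stands. The module is installed in compiled form; this text tells all that it offers.
- The arm moves only by the tool carry_out, never from a script. Its argument "deltas" is a list of rows, each a list of 6 numbers: the shift along the tool's x, y, z in units of 0.04 m (1.0 is 0.04 m), then the turn, a rotation vector about the tool's x, y, z in units of 4 degrees (1.0 is 4 degrees). In form: [[tx, ty, tz, ax, ay, az], ...]. A call has 1 to 5 rows; each row shifts and turns the pose as measured when the row begins, along the tool's axes as they then stand; what a row does not reach is not made up. A row lasts 1/10 s, in which the tool goes at most 50 mm and 8.59 degrees, less where a joint would pass 70% of its speed; a pose out of reach is approached as far as the arm can. A call with a number of a shift or a turn outside -1 to 1 is refused whole. A call with a gripper value outside its range is refused whole. "hand" is the closure, from 0 (fully open) to 1 (shut), set as the call begins (left out, the last holds). The fingers move at their own pace and stop on an object; "newtons" is the grip in N (left out, the last holds). Time passes only in rows, so rows that do not move let the fingers close. It gives the time, the measured TCP pose, the force and the opening at its end, in the units of the state.
- arm.get_state(): the state, without advancing time (a new reading comes with each control period).
- cams.grab_frame(name): name is "side" or "top"; returns a dict with "pixels" (480x640x3 uint8, red, green, blue), "fx", "fy", "cx", "cy" (pixels), "T" (4x4, takes a point from camera to world coordinates). Camera axes: x right, y up, looking along -z (the intrinsics and any distortion apply to the point x, -y, -z); pixel columns grow to the right and rows downward; lengths in m; the calibration is good to about 2 mm. A picture is of the moment at which its call begins. There is no depth.
- arm.job_done(): hands the job in, once; it reports no verdict.
The state is a dict: "t": time; "q": joint angles; "qd": joint speeds; "joint_efforts": joint torques, N m; "eef_pos": TCP position; "ee_rot": TCP orientation; "force": force on the tool from outside, world axes, zero at the start; "moment": the same for the moment, N m; "width": finger opening in m.
Only numpy, scipy, OpenCV 4.12 (cv2) and the standard library are available. Lean on these libraries where they do the work, as an engineer would, in place of code of your own. Each camera call takes 0.05 s, during which the arm holds its last target.

## Working session

There is one attempt and no reset: what is moved stays moved. The work goes in short steps, Python scripts to look and compute and a tool call to move; the robot and the scene stay as the last step left them, time stands still between calls to the robot, and variables do not carry over. Pictures are saved under pics/ and viewed, and the job is handed in when it is done.

Besides the shell and the picture viewer there is one more tool, called after "Call:" in YAML: its name, and indented under it one key for each argument. carry_out: Moves the arm, as the interface text tells. Shifts and turns lie within -1 to 1; 1 stands for 0.04 m of shift or 4 degrees of turn. Its arguments: {"type":"object","properties":{"deltas":{"type":"array","items":{"type":"array","items":{"type":"number","minimum":-1,"maximum":1}}},"hand":{"type":"number"},"newtons":{"type":"number"}},"required":["deltas"]}

```bash
mkdir -p pics; python3 - <<'E'
from station import arm,cams
import cv2,numpy as np,pickle
s=arm.get_state();print(s)
for n in("side","top"):
    f=cams.grab_frame(n);cv2.imwrite(f"pics/{n}0.png",f["pixels"][:,:,::-1]);print(n,f["fx"],f["fy"],f["cx"],f["cy"],np.round(f["T"],4).tolist(),[k for k in f])
    pickle.dump(f,open(n+"0.pkl","wb"))
E
```

```text
{'t': 0.0, 'q': array([-8.70928873e-01,  3.59398353e-01,  1.10853085e-02, -3.09120351e-04,
       -1.22410078e+00, -2.88066445e-01]), 'qd': array([ 0.00198051, -0.0005093 ,  0.00051048,  0.00189126, -0.00098712,
        0.00117627]), 'joint_efforts': array([-1.62929398e-03, -5.82717812e+01,  2.93046552e+01,  6.99687481e+00,
        6.84214581e-03, -1.89465595e-04]), 'eef_pos': array([ 0.26990614, -0.61811702,  0.19303422]), 'ee_rot': array([1.68112626, 1.56915292, 2.09282199]), 'force': array([0.86601812, 0.0259284 , 0.4697446 ]), 'moment': array([-0.00030203,  0.02820103, -0.02663538]), 'width': 0.08782126045496846}
side 622.900960291057 622.900960291057 330.2026682842426 231.5940592371353 [[-0.9968, -0.0747, 0.0272, 0.5762], [0.0789, -0.8913, 0.4464, 0.2372], [-0.0091, 0.4472, 0.8944, 1.0912], [0.0, 0.0, 0.0, 1.0]] ['pixels', 'fx', 'fy', 'cx', 'cy', 'T']
top 465.31477332131647 465.31477332131647 310.58879722341794 237.92881174045806 [[-0.0034, 0.9955, -0.0943, 0.4753], [-0.9999, -0.0045, -0.0116, -0.2592], [-0.012, 0.0943, 0.9955, 0.9532], [0.0, 0.0, 0.0, 1.0]] ['pixels', 'fx', 'fy', 'cx', 'cy', 'T']
```

View pics/side0.png

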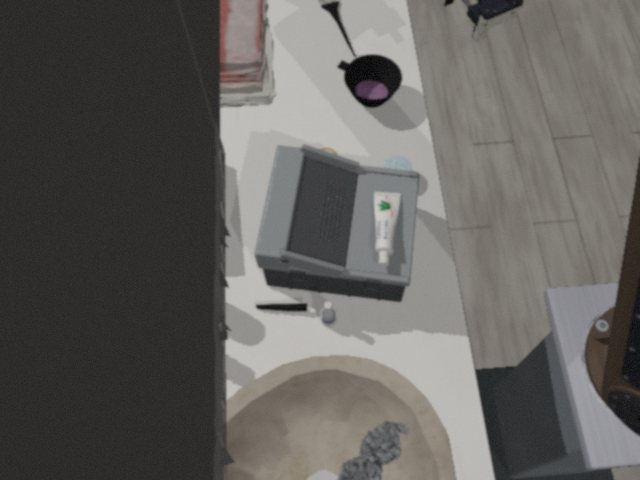

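View pics/top0.png

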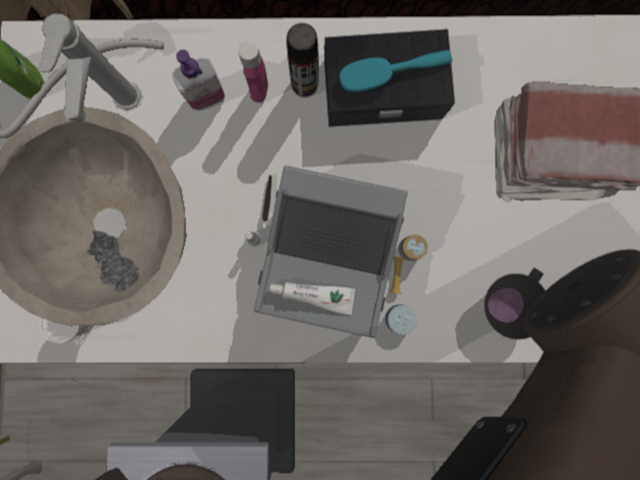

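The top view has the box at about cols 257–407, rows 168–335, with the tube at (275–355, 280–313) and its cap on the left (+y). The cream pot is at (401,320), the perm rod at (397,275), the wax pot at (413,247) and the polish at (252,238). Next I'll enlarge.

```bash
python3 - <<'E'
import cv2
t=cv2.imread("pics/top0.png")[155:345,235:435];cv2.imwrite("pics/topc.png",cv2.resize(t,None,fx=3.15,fy=3.15,interpolation=cv2.INTER_CUBIC))
t=cv2.imread("pics/side0.png")[135:310,245:435];cv2.imwrite("pics/sidec.png",cv2.resize(t,None,fx=3.4,fy=3.4,interpolation=cv2.INTER_CUBIC))
E
```

```text
(no output)
```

View pics/topc.png

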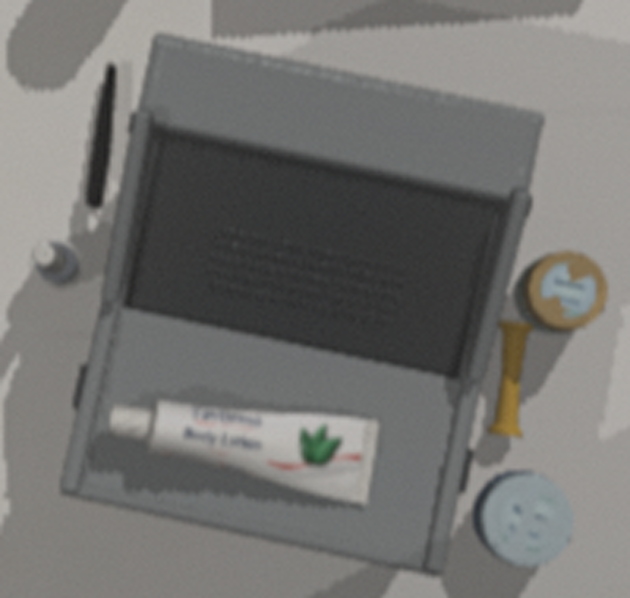

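View pics/sidec.png

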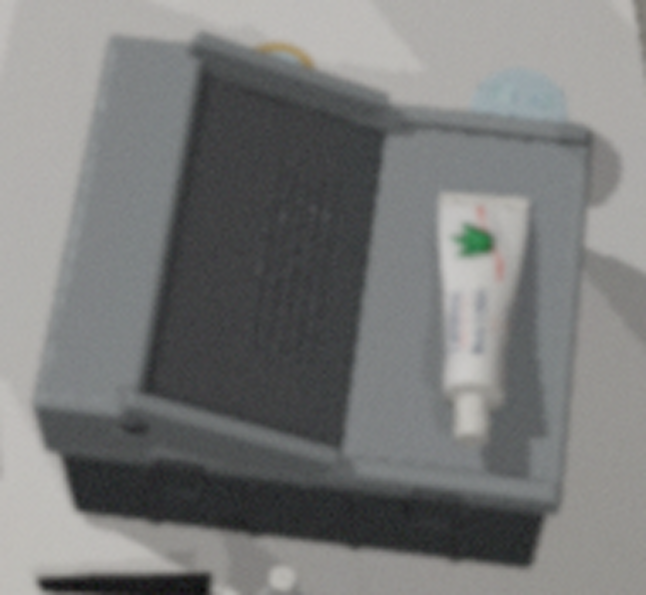

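```bash
cat > h.py <<'E'
import pickle,numpy as np
from scipy.optimize import least_squares
F={n:pickle.load(open(n+"0.pkl","rb")) for n in("side","top")}
def proj(n,P):
    f=F[n];T=np.array(f["T"]);c=(np.asarray(P)-T[:3,3])@T[:3,:3]
    return np.stack([f["cx"]+f["fx"]*c[:,0]/-c[:,2],f["cy"]-f["fy"]*c[:,1]/-c[:,2]],1)
def back(n,uv,z):
    f=F[n];T=np.array(f["T"]);d=T[:3,:3]@np.array([(uv[0]-f["cx"])/f["fx"],-(uv[1]-f["cy"])/f["fy"],-1])
    return T[:3,3]+d*(z-T[2,3])/d[2]
top=lambda u,v:(235+(u+.5)/3.15-.5,155+(v+.5)/3.15-.5)
side=lambda u,v:(245+(u+.5)/3.4-.5,135+(v+.5)/3.4-.5)
E
cat > fit.py <<'E'
from h import *
obs=[("top",top(127,305),(-.02,.095,.11)),("top",top(457,377),(-.02,-.095,.11)),
("top",top(62,490),(-.13,.1185,.115)),("top",top(437,573),(-.13,-.1185,.115)),
("top",top(155,35),(.132,.1185,.154)),("top",top(543,117),(.132,-.1185,.154)),
("side",side(383,130),(-.02,-.095,.11)),("side",side(341,445),(-.02,.095,.11)),
("side",side(588,130),(-.13,-.1185,.115)),("side",side(557,503),(-.13,.1185,.115)),
("side",side(110,38),(.132,-.1185,.154)),("side",side(38,405),(.132,.1185,.154))]
def W(p,P):
    c,s=np.cos(p[2]),np.sin(p[2]);P=np.asarray(P);return np.array([p[0]+c*P[0]-s*P[1],p[1]+s*P[0]+c*P[1],P[2]])
def r(p,d=0):
    return np.concatenate([proj(n,[W(p,P)])[0]-uv for n,uv,P in obs])
s=least_squares(r,[.5,-.3,0],loss='soft_l1');print(s.x);print(np.round(r(s.x).reshape(-1,2),1).tolist())
p=s.x
def inv(w):
    c,s_=np.cos(p[2]),np.sin(p[2]);d=np.asarray(w)[:2]-p[:2];return np.round([c*d[0]+s_*d[1],-s_*d[0]+c*d[1]],4)
for nm,n,uv,z in [("fold a","top",top(378,420),.113),("fold b","top",top(365,505),.113),("cap","top",top(110,418),.125),("sh","top",top(155,425),.126),
 ("fold a","side",side(437,193),.113),("fold b","side",side(530,200),.113),("cap","side",side(470,442),.125),("sh","side",side(470,390),.126)]:
    w=back(n,uv,z);print(nm,n,w.round(4),inv(w))
for nm,uv,z in [("polish",top(45,255),.079),("cream",top(524,519),.037),("wax",top(567,290),.051),("rod1",top(515,325),.02),("rod2",top(507,432),.02),("clip1",top(110,70),.02),("clip2",top(95,205),.02)]:
    w=back("top",uv,z);print(nm,w.round(3),inv(w))
E
python3 fit.py
```

```text
[ 0.52654692 -0.28263632 -0.2111374 ]
[[0.5, 2.1], [-1.4, 0.9], [-5.1, 0.7], [6.4, 2.4], [-5.2, -1.2], [4.8, -0.1], [-0.2, -0.9], [-0.3, 0.1], [0.3, -6.7], [-0.4, 2.3], [-0.8, -6.6], [-4.0, 3.4]]
fold a top [ 0.4643 -0.3282  0.113 ] [-0.0513 -0.0576]
fold b top [ 0.4165 -0.3202  0.113 ] [-0.0997 -0.0598]
cap top [ 0.4661 -0.1766  0.125 ] [-0.0813  0.091 ]
sh top [ 0.4621 -0.202   0.126 ] [-0.0799  0.0653]
fold a side [ 0.4624 -0.3258  0.113 ] [-0.0537 -0.0557]
fold b side [ 0.4136 -0.3174  0.113 ] [-0.1031 -0.0576]
cap side [ 0.4632 -0.1755  0.125 ] [-0.0844  0.0915]
sh side [ 0.46   -0.2033  0.126 ] [-0.0817  0.0636]
polish [ 0.563 -0.132  0.079] [0.0042 0.1545]
cream [ 0.402 -0.424  0.037] [-0.0919 -0.1638]
wax [ 0.543 -0.45   0.051] [ 0.051  -0.1607]
rod1 [ 0.523 -0.424  0.02 ] [ 0.0259 -0.1385]
rod2 [ 0.455 -0.417  0.02 ] [-0.0415 -0.1464]
clip1 [ 0.689 -0.165  0.02 ] [0.1345 0.1491]
clip2 [ 0.601 -0.156  0.02 ] [0.0463 0.1396]
```

```bash
sed -i 's/\.1185/.108/g' fit.py; python3 fit.py; cat > st.py <<'E'
from station import arm
import numpy as np
from scipy.spatial.transform import Rotation as R
s=arm.get_state();M=R.from_euler('xyz',s["ee_rot"]).as_matrix()
print(s["t"],s["eef_pos"].round(4),s["force"].round(2),s["width"].round(4));print(M.round(3),s["q"].round(2))
E
python3 st.py
```

```text
[ 0.52667453 -0.2812362  -0.21496355]
[[-0.3, 1.8], [-2.3, 1.0], [-0.3, 1.6], [-0.6, 1.2], [0.2, -0.3], [-1.7, -1.0], [0.0, -0.2], [-0.5, 0.9], [0.1, -1.0], [-0.2, -2.4], [-1.5, -1.4], [-3.1, -1.9]]
fold a top [ 0.4643 -0.3282  0.113 ] [-0.0509 -0.0592]
fold b top [ 0.4165 -0.3202  0.113 ] [-0.0993 -0.0616]
cap top [ 0.4661 -0.1766  0.125 ] [-0.0815  0.0893]
sh top [ 0.4621 -0.202   0.126 ] [-0.08    0.0636]
fold a side [ 0.4624 -0.3258  0.113 ] [-0.0533 -0.0573]
fold b side [ 0.4136 -0.3174  0.113 ] [-0.1027 -0.0594]
cap side [ 0.4632 -0.1755  0.125 ] [-0.0846  0.0897]
sh side [ 0.46   -0.2033  0.126 ] [-0.0818  0.0619]
polish [ 0.563 -0.132  0.079] [0.0038 0.1531]
cream [ 0.402 -0.424  0.037] [-0.0911 -0.1655]
wax [ 0.543 -0.45   0.051] [ 0.0518 -0.1619]
rod1 [ 0.523 -0.424  0.02 ] [ 0.0267 -0.1398]
rod2 [ 0.455 -0.417  0.02 ] [-0.0407 -0.1479]
clip1 [ 0.689 -0.165  0.02 ] [0.1341 0.1482]
clip2 [ 0.601 -0.156  0.02 ] [0.046  0.1384]Traceback (most recent call last):
  File "st.py", line 5, in <module>
    print(s["t"],s["eef_pos"].round(4),s["force"].round(2),s["width"].round(4));print(M.round(3),s["q"].round(2))
                                                           ^^^^^^^^^^^^^^^^
AttributeError: 'float' object has no attribute 'round'
```

```bash
cat > st.py <<'E'
from station import arm
import numpy as np,sys
from scipy.spatial.transform import Rotation as R
B=np.array([.5267,-.2812]);yaw=-.215;c,s_=np.cos(yaw),np.sin(yaw)
s=arm.get_state();M=R.from_euler('xyz',s["ee_rot"]).as_matrix();p=s["eef_pos"]
d=p[:2]-B;print("t",round(s["t"],2),"box xy",np.round([c*d[0]+s_*d[1],-s_*d[0]+c*d[1],p[2]],4),"F",s["force"].round(2),"w",round(float(s["width"]),4),"q",s["q"].round(2))
print(M.round(3).tolist())
if len(sys.argv)>3:
    bx,by,z=map(float,sys.argv[1:4]);w=np.array([B[0]+c*bx-s_*by,B[1]+s_*bx+c*by,z])
    e=w-p;print("world d",e.round(4),"tool units",(M.T@e/.04).round(2))
    for sg in(1,-1):
        y=np.array([c,s_,0])*sg;x=np.array([0,0,-1.]);T=np.stack([x,y,np.cross(x,y)],1)
        print(sg,"rotvec units",(np.degrees((R.from_matrix(M.T@T)).as_rotvec())/4).round(2))
E
python3 st.py -0.062 0.0215 0.2
```

```text
t 0.1 box xy [-0.1789 -0.384   0.1931] F [-0.09 -0.17  0.79] w 0.0877 q [-0.87  0.36  0.01 -0.   -1.22 -0.29]
[[-0.001, -0.4, 0.916], [0.001, 0.916, 0.4], [-1.0, 0.001, -0.0]]
world d [0.2008 0.3712 0.0069] tool units [-0.16  6.5   8.31]
1 rotvec units [ 3.148e+01 -2.000e-02 -1.000e-02]
-1 rotvec units [-1.352e+01  1.000e-02 -2.000e-02]
```

Call:
carry_out:
  deltas:
    - [-0.5,0,0,-1,0,0]
    - [-0.5,0,0,-1,0,0]
    - [0,0,0,-1,0,0]
    - [0,0,0,-1,0,0]
    - [0,0,0,-1,0,0]
  hand: 0

```text
t: 0.6
eef_pos: [0.2693, -0.6168, 0.2316]
ee_rot: [1.319, 1.564, 2.092]
force: [0.2, -0.5, 0.3]
width: 0.0876
```

Call:
carry_out:
  deltas:
    - [0,0,0,-1,0,0]
    - [0,0,0,-1,0,0]
    - [0,0,0,-1,0,0]
    - [0,0,0,-1,0,0]
    - [0,0,0,-1,0,0]

```text
t: 1.1
eef_pos: [0.2688, -0.6154, 0.2289]
ee_rot: [0.926, 1.559, 2.063]
force: [0.7, 0.4, 0.1]
width: 0.0876
```

Call:
carry_out:
  deltas:
    - [0,0,0,-1,0,0]
    - [0,0,0,-1,0,0]
    - [0,0,0,-1,0,0]
    - [0,0,0,-1,0,0]

```text
t: 1.5
eef_pos: [0.2683, -0.6143, 0.2265]
ee_rot: [0.636, 1.554, 2.063]
force: [-0.2, -0.0, -1.1]
width: 0.0876
```

```bash
python3 st.py -0.062 0.0215 0.2
```

```text
t 1.5 box xy [-0.1814 -0.3805  0.2265] F [-0.22 -0.01 -1.12] w 0.0876 q [-0.87  0.35  0.07 -0.   -1.31  0.73]
[[-0.008, -0.99, 0.143], [0.014, 0.143, 0.99], [-1.0, 0.01, 0.013]]
world d [ 0.2024  0.3673 -0.0265] tool units [ 0.75 -3.7   9.8 ]
1 rotvec units [-43.98   0.22   0.28]
-1 rotvec units [ 1.02  0.18 -0.15]
```

Call:
carry_out:
  deltas:
    - [0,-0.37,0.95,0.5,0.1,-0.1]
    - [0,-0.37,0.95,0.5,0.1,0]
    - [0,-0.37,0.95,0,0,0]
    - [0,-0.37,0.95,0,0,0]
    - [0,-0.37,0.95,0,0,0]

```text
t: 2.0
eef_pos: [0.3763, -0.4391, 0.2222]
ee_rot: [1.374, 1.562, 2.724]
force: [0.3, 0.8, 0.3]
width: 0.088
```

Call:
carry_out:
  deltas:
    - [0,-0.37,0.95,0,0,0]
    - [0,-0.37,0.95,0,0,0]
    - [0,-0.37,0.95,0,0,0]
    - [0,-0.37,0.95,0,0,0]
    - [0,0,0,0,0,0]

```text
t: 2.5
eef_pos: [0.4713, -0.2938, 0.2207]
ee_rot: [1.269, 1.56, 2.622]
force: [-0.8, -1.0, 0.3]
width: 0.0872
```

```bash
python3 st.py -0.062 0.0215 0.16
```

```text
t 2.5 box xy [-0.0514 -0.0241  0.2207] F [-0.83 -1.04  0.27] w 0.0872 q [-0.21  0.15 -0.2  -0.   -1.23 -0.01]
[[-0.009, -0.976, 0.216], [0.005, 0.216, 0.976], [-1.0, 0.01, 0.003]]
world d [-0.0006  0.0468 -0.0607] tool units [1.52 0.25 1.13]
1 rotvec units [44.96 -0.23 -0.07]
-1 rotvec units [-0.04  0.05 -0.15]
```

Call:
carry_out:
  deltas:
    - [0.3,0.12,0.6,0,0.05,-0.1]
    - [0.6,0.12,0.6,0,0,0]
    - [0.55,0,0,0,0,0]
    - [0,0,0,0,0,0]

```text
t: 2.9
eef_pos: [0.4721, -0.2422, 0.1608]
ee_rot: [1.687, 1.567, 3.043]
force: [-1.0, -0.4, -1.5]
width: 0.0877
```

```bash
python3 st.py -0.062 0.0215 0.116; python3 - <<'E'
from station import cams
import cv2
for n,(a,b,c,d) in {"top":(100,380,180,560),"side":(100,330,220,500)}.items():
    cv2.imwrite(f"pics/{n}1.png",cv2.resize(cams.grab_frame(n)["pixels"][a:b,c:d,::-1],None,fx=2,fy=2,interpolation=cv2.INTER_CUBIC))
E
```

```text
t 2.9 box xy [-0.0616  0.0264  0.1608] F [-1.05 -0.41 -1.46] w 0.0877 q [-0.1   0.15 -0.35  0.   -1.07 -0.11]
[[-0.003, -0.977, 0.214], [0.0, 0.214, 0.977], [-1.0, 0.003, -0.0]]
world d [-0.0014 -0.0048 -0.0448] tool units [ 1.12  0.01 -0.12]
1 rotvec units [ 4.5e+01 -8.0e-02  1.0e-02]
-1 rotvec units [-0.   -0.01 -0.05]
```

View pics/top1.png

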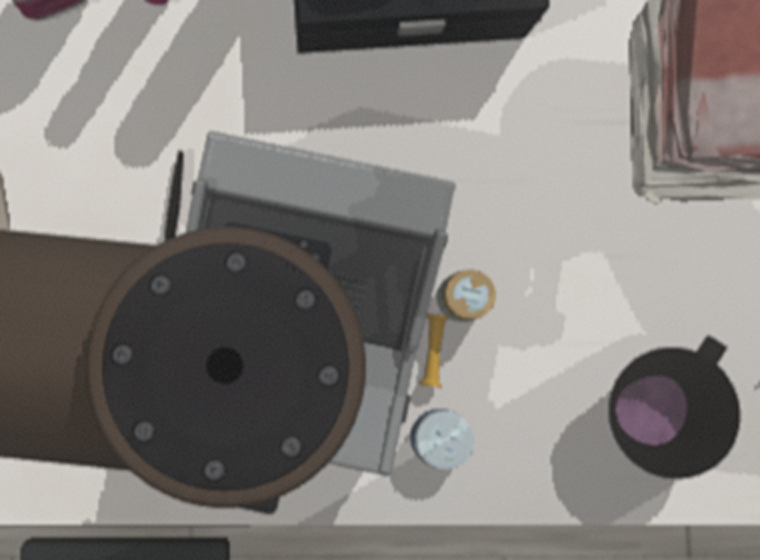

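View pics/side1.png

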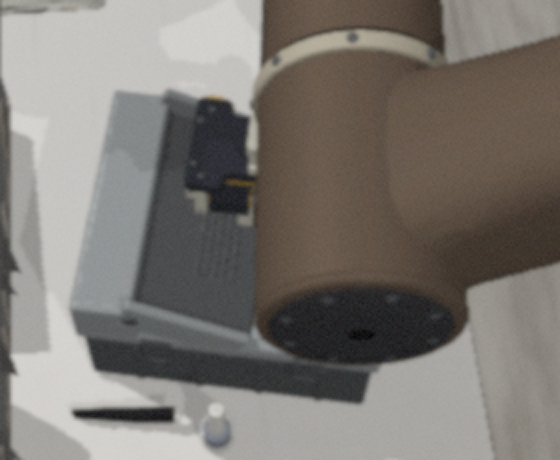

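The arm hides the tube. In the side view, the front finger (about 235,205) sits over the flap's front part as planned. Now I'll lower it.

Call:
carry_out:
  deltas:
    - [0.4,0,-0.12,0,0,0]
    - [0.4,0,0,0,0,0]
    - [0.3,0,0,0,0,0]
    - [0,0,0,0,0,0]

```text
t: 3.4
eef_pos: [0.4761, -0.2517, 0.1237]
ee_rot: [-1.824, 1.562, -0.47]
force: [-1.6, 0.8, -0.1]
width: 0.0876
```

```bash
python3 st.py -0.045 0.0215 0.115
```

```text
t 3.4 box xy [-0.0558  0.018   0.1237] F [-1.65  0.82 -0.1 ] w 0.0876 q [-0.12  0.19 -0.4   0.   -0.98 -0.1 ]
[[0.008, -0.976, 0.216], [-0.004, 0.216, 0.976], [-1.0, -0.008, -0.002]]
world d [ 0.0113  0.0011 -0.0087] tool units [ 0.22 -0.27  0.09]
1 rotvec units [44.96  0.19  0.05]
-1 rotvec units [-0.04 -0.03  0.12]
```

Call:
carry_out:
  deltas:
    - [0.1,0.1,0.05,0,0,0.1]
    - [0.1,0,0,0,0,0]
    - [0,0,0,0,0,0]

```text
t: 3.7
eef_pos: [0.4735, -0.2497, 0.1173]
ee_rot: [-2.207, 1.566, -0.854]
force: [0.1, 0.9, 0.2]
width: 0.0875
```

```bash
python3 st.py -0.045 0.0215 0.115
```

```text
t 3.7 box xy [-0.0587  0.0194  0.1173] F [0.13 0.91 0.15] w 0.0875 q [-0.12  0.19 -0.41  0.   -0.97 -0.1 ]
[[0.003, -0.976, 0.217], [-0.003, 0.217, 0.976], [-1.0, -0.004, -0.003]]
world d [ 0.0138 -0.0009 -0.0023] tool units [ 0.06 -0.34  0.05]
1 rotvec units [44.95  0.08  0.06]
-1 rotvec units [-0.05 -0.04  0.05]
```

Now a slow advance along box +x (tool −y): 15 mm, lowering to 0.115.

Call:
carry_out:
  deltas:
    - [0.06,-0.1,0.03,0,0,0]
    - [0,-0.15,0.02,0,0,0]
    - [0,-0.15,0,0,0,0]
    - [0,-0.15,0,0,0,0]
    - [0,0,0,0,0,0]

```text
t: 4.2
eef_pos: [0.4987, -0.2528, 0.1159]
ee_rot: [-2.043, 1.564, -0.689]
force: [0.1, 0.3, 1.6]
width: 0.0881
```

```bash
python3 st.py -0.03 0.0215 0.115;python3 - <<'E'
from station import cams
import cv2
for n,(a,b,c,d) in {"side":(100,330,220,500)}.items():
    cv2.imwrite(f"pics/{n}2.png",cv2.resize(cams.grab_frame(n)["pixels"][a:b,c:d,::-1],None,fx=2.5,fy=2.5,interpolation=cv2.INTER_CUBIC))
E
```

```text
t 4.2 box xy [-0.0334  0.0218  0.1159] F [0.07 0.26 1.59] w 0.0881 q [-0.12  0.23 -0.36  0.   -0.97 -0.1 ]
[[0.005, -0.976, 0.216], [-0.004, 0.216, 0.976], [-1.0, -0.006, -0.003]]
world d [ 0.0033 -0.001  -0.0009] tool units [ 0.02 -0.09 -0.01]
1 rotvec units [44.97  0.13  0.07]
-1 rotvec units [-0.03 -0.04  0.08]
```

View pics/side2.png

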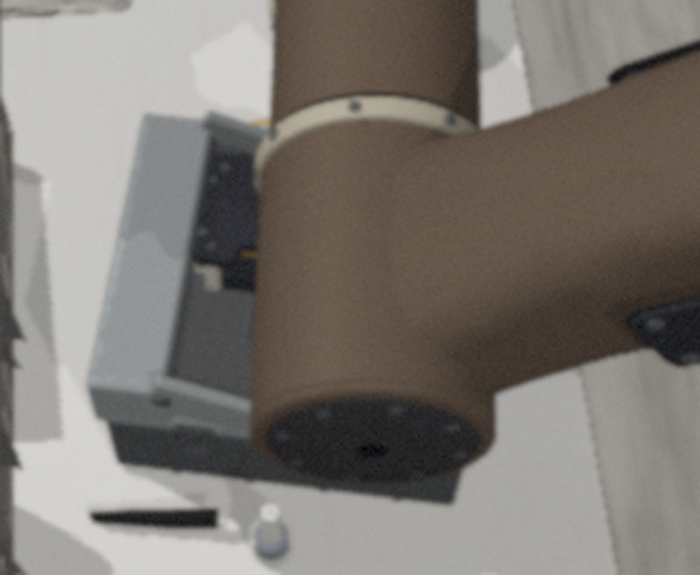

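The front finger tip is inside the mouth (about 225,270 in the crop) and the flap is pushed in, with about 1.6 N on the tool. Continuing forward.

Call:
carry_out:
  deltas:
    - [0,-0.15,0,0,0,0]
    - [0,-0.15,0,0,0,0]
    - [0,-0.15,0,0,0,0]
    - [0,-0.1,0,0,0,0.05]
    - [0,0,0,0,0,0]

```text
t: 4.75
eef_pos: [0.5216, -0.258, 0.1159]
ee_rot: [-2.678, 1.568, -1.324]
force: [-0.6, -0.6, -0.6]
width: 0.0874
```

```bash
python3 st.py 0.0 0.0215 0.115
```

```text
t 4.75 box xy [-0.01    0.0216  0.1159] F [-0.6  -0.58 -0.6 ] w 0.0874 q [-0.12  0.27 -0.31  0.   -0.99 -0.1 ]
[[0.001, -0.976, 0.216], [-0.003, 0.216, 0.976], [-1.0, -0.001, -0.003]]
world d [ 0.0097 -0.0022 -0.0009] tool units [ 0.02 -0.25 -0.  ]
1 rotvec units [4.496e+01 3.000e-02 6.000e-02]
-1 rotvec units [-0.04 -0.04  0.02]
```

Call:
carry_out:
  deltas:
    - [0,-0.12,0,0,0,0]
    - [0,-0.1,0,0,0,0]
    - [0,0,0,0,0,0]

```text
t: 5.05
eef_pos: [0.5308, -0.26, 0.1158]
ee_rot: [-2.783, 1.568, -1.43]
force: [-0.4, -0.2, -0.1]
width: 0.0878
```

Call:
carry_out:
  deltas:
    - [0,-0.05,0,0,0,0]
    - [0,-0.05,0,0,0,0]
    - [0,0,0,0,0,0]
  hand: 0.12
  newtons: 10

```text
t: 5.35
eef_pos: [0.5348, -0.2609, 0.1158]
ee_rot: [-2.816, 1.568, -1.463]
force: [-0.1, 0.4, 0.3]
width: 0.0777
```

```bash
python3 st.py 0.0 0.0215 0.115
```

```text
t 5.35 box xy [0.0036 0.0215 0.1158] F [-0.12  0.4   0.3 ] w 0.0777 q [-0.12  0.29 -0.28  0.   -1.   -0.1 ]
[[0.0, -0.976, 0.216], [-0.003, 0.216, 0.976], [-1.0, -0.001, -0.003]]
world d [-0.0035  0.0007 -0.0008] tool units [ 0.02  0.09 -0.  ]
1 rotvec units [4.496e+01 2.000e-02 6.000e-02]
-1 rotvec units [-0.04 -0.04  0.01]
```

Call:
carry_out:
  deltas:
    - [0,-0.07,0,0,0,0]
    - [0,-0.07,0,0,0,0]
    - [0,0,0,0,0,0]
    - [0,0,0,0,0,0]
  hand: 0.22

```text
t: 5.75
eef_pos: [0.5407, -0.2622, 0.1159]
ee_rot: [-2.783, 1.568, -1.43]
force: [-0.3, 0.7, 1.2]
width: 0.0686
```

```bash
python3 st.py 0.0 0.0215 0.115;python3 - <<'E'
from station import cams
import cv2
for n,(a,b,c,d) in {"side":(100,330,220,500),"top":(150,350,220,460)}.items():
    cv2.imwrite(f"pics/{n}3.png",cv2.resize(cams.grab_frame(n)["pixels"][a:b,c:d,::-1],None,fx=2.5,fy=2.5,interpolation=cv2.INTER_CUBIC))
E
```

```text
t 5.75 box xy [0.0096 0.0216 0.1159] F [-0.31  0.69  1.24] w 0.0686 q [-0.12  0.3  -0.27  0.   -1.01 -0.09]
[[0.0, -0.976, 0.216], [-0.003, 0.216, 0.976], [-1.0, -0.001, -0.003]]
world d [-0.0094  0.002  -0.0009] tool units [ 0.02  0.24 -0.  ]
1 rotvec units [4.496e+01 2.000e-02 6.000e-02]
-1 rotvec units [-0.04 -0.04  0.01]
```

View pics/side3.png

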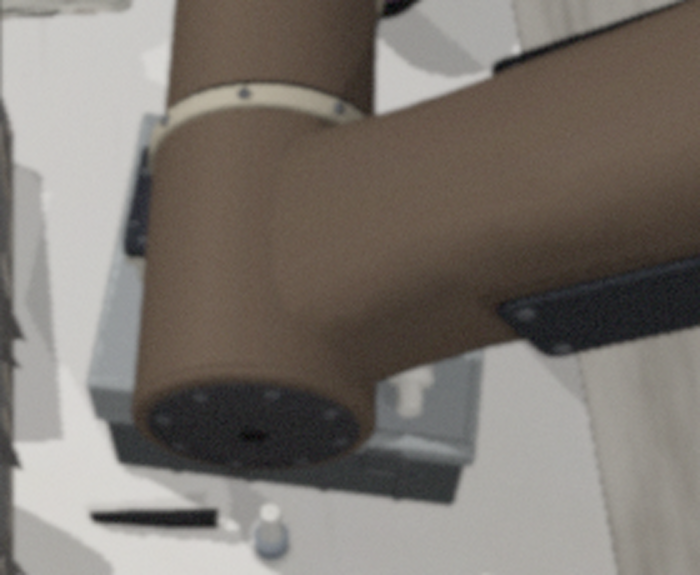

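View pics/top3.png

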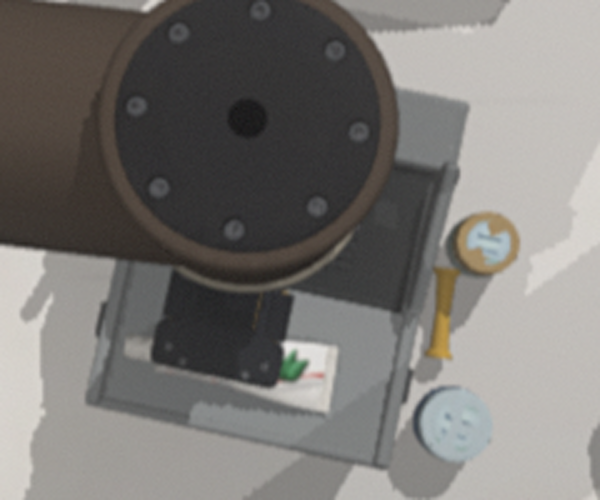

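```bash
python3 - <<'E'
from h import *
from station import arm,cams
import cv2
c,s=np.cos(-.215),np.sin(-.215);B=np.array([.5267,-.2812])
st=arm.get_state();p=st["eef_pos"];ax=np.array([c,s,0]);ay=np.array([-s,c,0]);u=np.array([0,0,1.])
for n,(a,b,cc,d) in {"side":(100,330,220,500),"top":(150,350,220,460)}.items():
    f=cams.grab_frame(n);im=cv2.resize(f["pixels"][a:b,cc:d,::-1],None,fx=2.5,fy=2.5,interpolation=cv2.INTER_CUBIC)
    print(np.abs(np.array(f["T"])-F[n]["T"]).max())
    im=np.clip(im.astype(float)*1.6,0,255).astype(np.uint8)
    h=st["width"]/2
    for dx0,dx1,col in[(-h-.021,-h,(0,0,255)),(h,h+.021,(0,255,0))]:
      for z in(0,.06):
        P=[p+ax*x+ay*y+u*z for x,y in((dx0,-.0095),(dx1,-.0095),(dx1,.0095),(dx0,.0095))]
        cv2.polylines(im,[((proj(n,P)+.5-[cc,a])*2.5).astype(int)],True,col,1)
    P=[p+ax*x+ay*y+u*.066 for x,y in((-.0965,-.039),(.0965,-.039),(.0965,.039),(-.0965,.039))]
    cv2.polylines(im,[((proj(n,P)+.5-[cc,a])*2.5).astype(int)],True,(255,255,0),1)
    cv2.imwrite(f"pics/{n}4.png",im)
print(p,st["width"])
E
```

```text
0.0
0.0
[ 0.54064892 -0.26221356  0.11587277] 0.0684459111949557
```

View pics/top4.png

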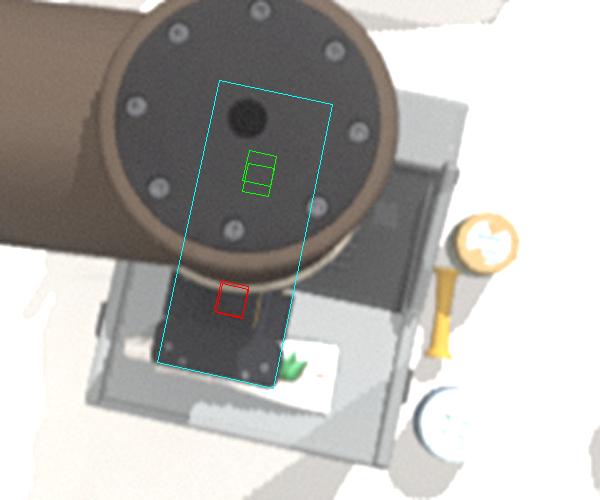

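View pics/side4.png

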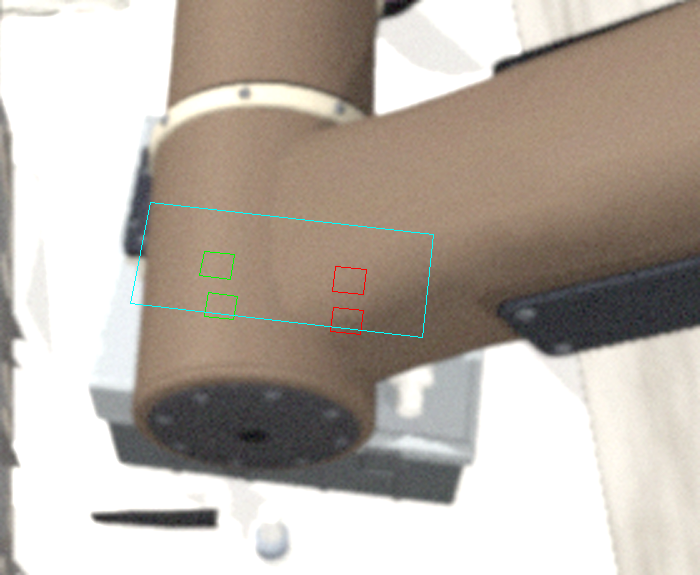

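```bash
python3 - <<'E'
from h import *
import cv2
c,s=np.cos(-.215),np.sin(-.215)
ax=np.array([c,s,0]);ay=np.array([-s,c,0]);u=np.array([0,0,1.])
n="side";a,cc=100,220
for name,k,p,w in(("side1",2,np.array([.4721,-.2422,.1608]),.0877),("side2",2.5,np.array([.4987,-.2528,.1159]),.088)):
    im=cv2.imread(f"pics/{name}.png");k2=4/k;im=cv2.resize(im,None,fx=k2,fy=k2,interpolation=cv2.INTER_CUBIC);im=np.clip(im*1.6,0,255).astype(np.uint8);h=w/2
    for dx0,dx1,col in[(-h-.021,-h,(0,0,255)),(h,h+.021,(0,255,0))]:
      for z in(0,.066):
        P=[p+ax*x+ay*y+u*z for x,y in((dx0,-.0095),(dx1,-.0095),(dx1,.0095),(dx0,.0095))]
        cv2.polylines(im,[((proj(n,P)+.5-[cc,a])*4).astype(int)],True,col,1)
    for zz in (.066,.1):
        P=[p+ax*x+ay*y+u*zz for x,y in((-.0965,-.039),(.0965,-.039),(.0965,.039),(-.0965,.039))]
        cv2.polylines(im,[((proj(n,P)+.5-[cc,a])*4).astype(int)],True,(255,255,0),1)
    cv2.imwrite(f"pics/{name}o.png",im[100:700,150:950])
E
```

```text
(no output)
```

View pics/side1o.png

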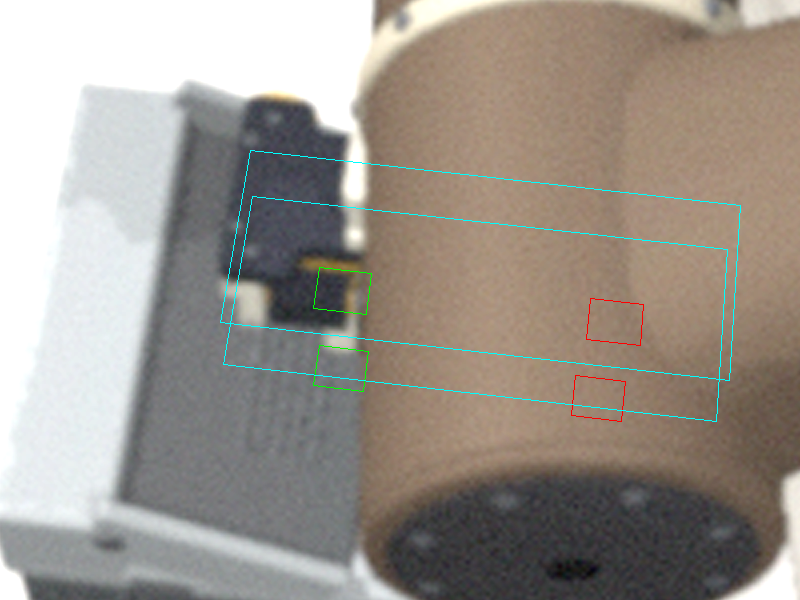

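View pics/side2o.png

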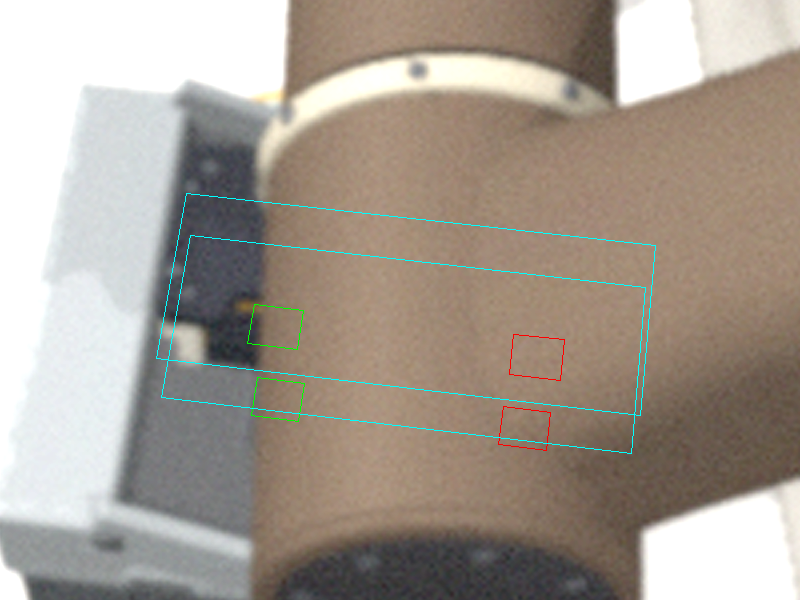

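The tube has not moved and the flap is still shut, so the fingers passed over both. In `side1`, the finger ends lie about 35 px (in the 4x crop) above the predicted spot. The tips are therefore about 30 mm higher than the reported TCP suggests. I'll retreat, open fully and look again before descending on force.

Call:
carry_out:
  deltas:
    - [-0.3,0.2,0,0,0,0]
    - [0,0.7,0,0,0,0]
    - [0,0.7,0,0,0,0]
    - [0,0.15,0,0,0,0]
    - [0,0,0,0,0,0]
  hand: 0

```text
t: 6.45
eef_pos: [0.469, -0.2466, 0.1312]
ee_rot: [-2.438, 1.567, -1.084]
force: [1.2, -0.3, -0.3]
width: 0.0876
```

```bash
cat > look.py <<'E'
from h import *
from station import arm,cams
import cv2,sys
tag=sys.argv[1];zo=float(sys.argv[2]) if len(sys.argv)>2 else 0
c,s=np.cos(-.215),np.sin(-.215)
st=arm.get_state();p=st["eef_pos"]+[0,0,zo];ax=np.array([c,s,0]);ay=np.array([-s,c,0]);u=np.array([0,0,1.])
for n,(a,b,cc,d) in {"side":(130,310,240,480),"top":(150,350,220,460)}.items():
    K=3.3 if n=="side" else 2.9
    f=cams.grab_frame(n);im=cv2.resize(f["pixels"][a:b,cc:d,::-1],None,fx=K,fy=K,interpolation=cv2.INTER_CUBIC)
    im=np.clip(im.astype(float)*1.6,0,255).astype(np.uint8);h=st["width"]/2
    if zo>=0:
     for dx0,dx1,col in[(-h-.021,-h,(0,0,255)),(h,h+.021,(0,255,0))]:
      for z in(0,.066):
        P=[p+ax*x+ay*y+u*z for x,y in((dx0,-.0095),(dx1,-.0095),(dx1,.0095),(dx0,.0095))]
        cv2.polylines(im,[((proj(n,P)+.5-[cc,a])*K).astype(int)],True,col,1)
    cv2.imwrite(f"pics/{n}{tag}.png",im)
E
python3 st.py -.062 .0215 .12; python3 look.py 5
```

```text
t 6.45 box xy [-0.0638  0.0215  0.1312] F [ 1.19 -0.27 -0.35] w 0.0876 q [-0.11  0.17 -0.4   0.   -1.   -0.11]
[[0.002, -0.976, 0.216], [-0.004, 0.216, 0.976], [-1.0, -0.003, -0.003]]
world d [ 0.0017 -0.0004 -0.0112] tool units [ 0.28 -0.04  0.  ]
1 rotvec units [44.96  0.06  0.07]
-1 rotvec units [-0.04 -0.04  0.04]
```

View pics/side5.png

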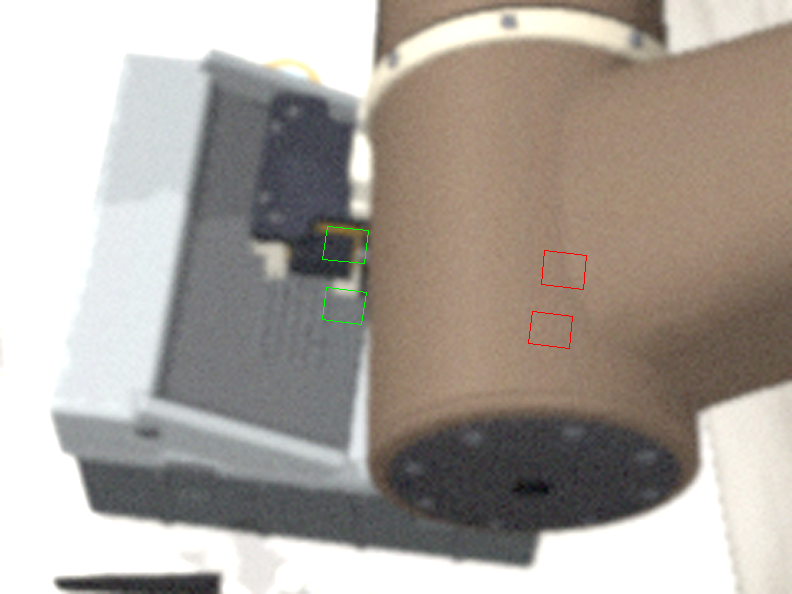

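View pics/top5.png

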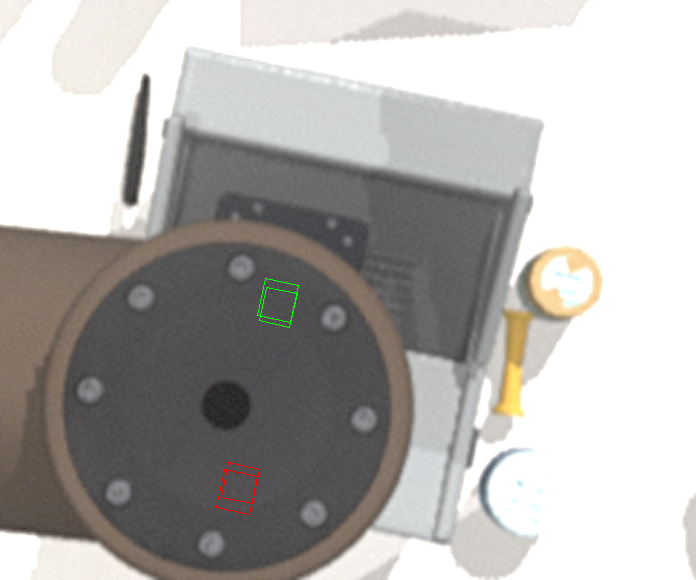

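The pale fingertip ends at (345,297), while the prediction was about (345,323). That puts the true tips about 28 mm above the reported height, and B is back behind the tube. I'll descend in steps and watch the force.

Call:
carry_out:
  deltas:
    - [0.3,0,0,0,0,0]
    - [0.3,0,0,0,0,0]
    - [0.1,0,0,0,0,0]
    - [0,0,0,0,0,0]

```text
t: 6.95
eef_pos: [0.4716, -0.2472, 0.0996]
ee_rot: [-2.689, 1.567, -1.336]
force: [0.0, -0.2, 0.4]
width: 0.088
```

```bash
python3 st.py -.062 .0215 .088; python3 look.py 6 0.028
```

```text
t 6.95 box xy [-0.0611  0.0215  0.0996] F [ 0.02 -0.16  0.44] w 0.088 q [-0.11  0.21 -0.44  0.   -0.93 -0.11]
[[0.001, -0.976, 0.216], [-0.004, 0.216, 0.976], [-1.0, -0.002, -0.003]]
world d [-0.0009  0.0002 -0.0116] tool units [0.29 0.02 0.  ]
1 rotvec units [4.497e+01 4.000e-02 8.000e-02]
-1 rotvec units [-0.03 -0.05  0.02]
```

View pics/side6.png

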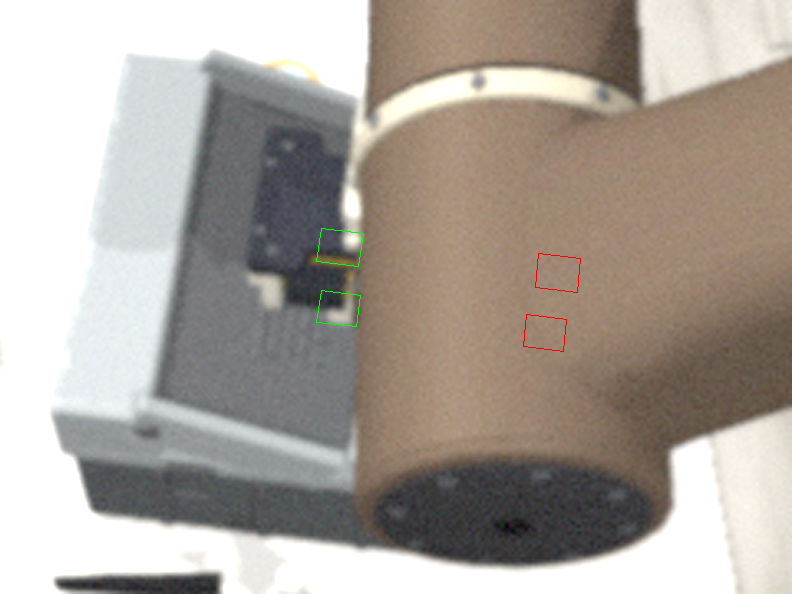

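With the 28 mm correction, the prediction lands on the pale fingertip at (340,315). Going lower in small steps.

Call:
carry_out:
  deltas:
    - [0.15,0,0,0,0,0]
    - [0,0,0,0,0,0]

```text
t: 7.25
eef_pos: [0.4723, -0.2473, 0.094]
ee_rot: [-2.458, 1.566, -1.104]
force: [0.0, -0.9, 0.2]
width: 0.0879
```

Call:
carry_out:
  deltas:
    - [0.1,0,0,0,0,0]
    - [0,0,0,0,0,0]

```text
t: 7.45
eef_pos: [0.4725, -0.2474, 0.0899]
ee_rot: [-2.358, 1.566, -1.004]
force: [-0.4, 0.3, -0.4]
width: 0.0874
```

```bash
python3 st.py -.062 .0215 .088; python3 - <<'E'
from station import arm
import numpy as np
for i in range(3): print(arm.get_state()["force"].round(2),arm.get_state()["joint_efforts"].round(2))
E
```

```text
t 7.45 box xy [-0.0601  0.0215  0.0899] F [-0.37  0.26 -0.44] w 0.0874 q [-0.11  0.22 -0.45  0.   -0.9  -0.11]
[[0.003, -0.976, 0.216], [-0.004, 0.216, 0.976], [-1.0, -0.003, -0.003]]
world d [-0.0018  0.0004 -0.0019] tool units [0.05 0.05 0.  ]
1 rotvec units [44.97  0.08  0.08]
-1 rotvec units [-0.03 -0.05  0.05]
[-0.37  0.26 -0.44] [ 4.000e-02 -4.254e+01  2.479e+01  5.930e+00  1.900e-01  0.000e+00]
[-0.37  0.26 -0.44] [ 4.000e-02 -4.254e+01  2.479e+01  5.930e+00  1.900e-01  0.000e+00]
[-0.37  0.26 -0.44] [ 4.000e-02 -4.254e+01  2.479e+01  5.930e+00  1.900e-01  0.000e+00]
```

Call:
carry_out:
  deltas:
    - [0.08,0.03,0,0,0,0]
    - [0,0,0,0,0,0]

```text
t: 7.65
eef_pos: [0.4714, -0.2472, 0.0866]
ee_rot: [-2.302, 1.566, -0.948]
force: [-0.3, 0.4, -0.7]
width: 0.0876
```

Call:
carry_out:
  deltas:
    - [0.06,0,0,0,0,0]
    - [0,0,0,0,0,0]

```text
t: 7.85
eef_pos: [0.4714, -0.2472, 0.0842]
ee_rot: [-2.26, 1.565, -0.907]
force: [-0.5, 0.2, 0.5]
width: 0.0873
```

```bash
python3 st.py -.062 .0215 .088; python3 look.py 7 0.028
```

```text
t 7.85 box xy [-0.0613  0.0214  0.0842] F [-0.47  0.18  0.46] w 0.0873 q [-0.11  0.22 -0.46  0.   -0.89 -0.11]
[[0.003, -0.977, 0.215], [-0.004, 0.215, 0.977], [-1.0, -0.004, -0.003]]
world d [-0.0007  0.0002  0.0038] tool units [-0.1   0.02  0.  ]
1 rotvec units [44.97  0.09  0.08]
-1 rotvec units [-0.03 -0.05  0.06]
```

View pics/side7.png

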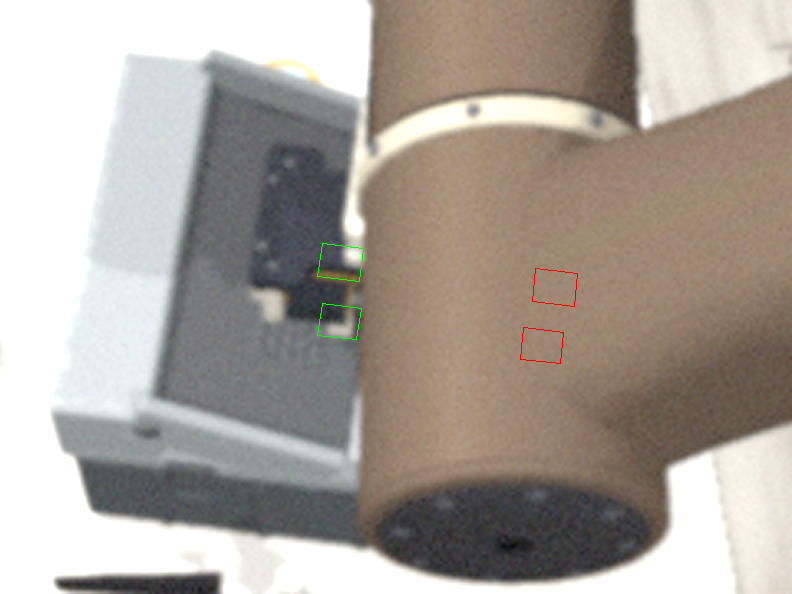

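Call:
carry_out:
  deltas:
    - [0.06,0,0,0,0,0]
    - [0,0,0,0,0,0]

```text
t: 8.15
eef_pos: [0.4721, -0.2474, 0.0823]
ee_rot: [-2.15, 1.564, -0.796]
force: [-0.3, 0.5, 1.6]
width: 0.0877
```

Call:
carry_out:
  deltas:
    - [0.06,0,0,0,0,0]
    - [0,0,0,0,0,0]

```text
t: 8.35
eef_pos: [0.4724, -0.2475, 0.0799]
ee_rot: [-2.108, 1.564, -0.754]
force: [-0.6, 0.7, 0.1]
width: 0.0876
```

Call:
carry_out:
  deltas:
    - [0.06,0.02,0,0,0,0.1]
    - [0,0,0,0,0,0]

```text
t: 8.55
eef_pos: [0.4719, -0.2474, 0.0777]
ee_rot: [2.922, 1.567, -2.007]
force: [0.2, 0.0, 1.2]
width: 0.0878
```

```bash
python3 st.py -.062 .0215 .088; python3 look.py 8 -1
```

```text
t 8.55 box xy [-0.0607  0.0213  0.0777] F [0.24 0.01 1.19] w 0.0878 q [-0.11  0.23 -0.46  0.   -0.88 -0.11]
[[-0.002, -0.977, 0.215], [-0.004, 0.215, 0.977], [-1.0, 0.001, -0.004]]
world d [-0.0012  0.0004  0.0103] tool units [-0.26  0.03  0.  ]
1 rotvec units [ 4.498e+01 -2.000e-02  8.000e-02]
-1 rotvec units [-0.02 -0.05 -0.01]
```

View pics/side8.png

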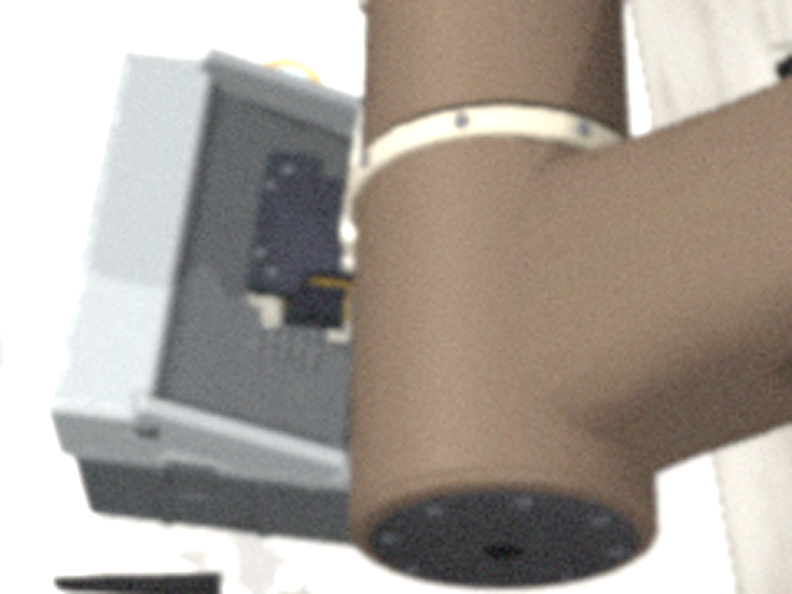

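View pics/top8.png

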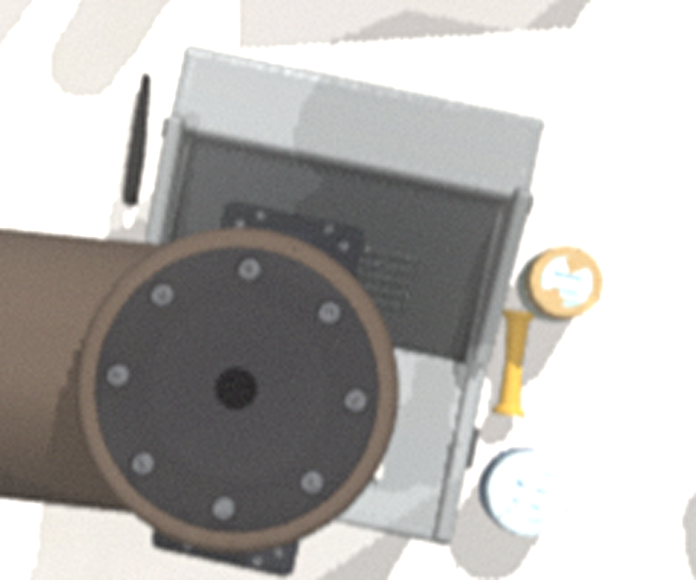

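```bash
python3 - <<'E'
from h import *
c,s=np.cos(-.215),np.sin(-.215);ax=np.array([c,s,0]);ay=np.array([-s,c,0]);u=np.array([0,0,1.])
p=np.array([.4719,-.2474,.0777])
for zo in(.028,.033,.038,.043):
    for x in(.044,.065):print(zo,((proj("side",[p+ax*x+ay*.0095+u*zo])[0]+.5-[240,130])*3.3).round(0),end=' ')
    print()
E
python3 - <<'E'
import cv2
im=cv2.imread('pics/side8.png')[200:400,220:380];cv2.imwrite('pics/s8c.png',cv2.resize(im,None,fx=3,fy=3,interpolation=cv2.INTER_CUBIC))
E
```

```text
0.028 [355. 345.] 0.028 [316. 340.] 
0.033 [355. 341.] 0.033 [316. 336.] 
0.038 [355. 337.] 0.038 [316. 332.] 
0.043 [356. 332.] 0.043 [316. 328.]
```

View pics/s8c.png

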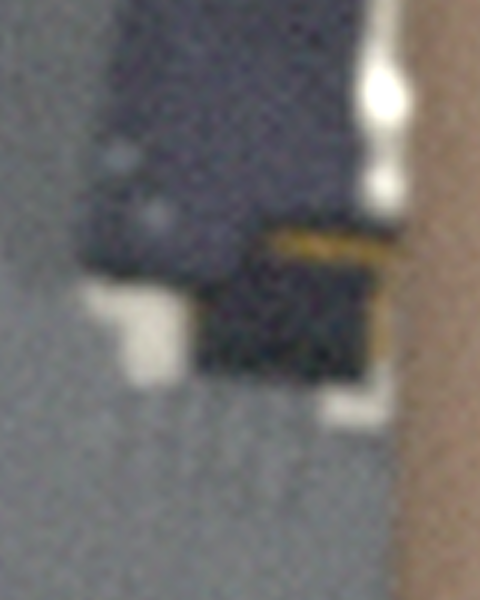

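Call:
carry_out:
  deltas:
    - [0.06,0,0,0,0,0]
    - [0,0,0,0,0,0]

```text
t: 8.85
eef_pos: [0.4719, -0.2475, 0.078]
ee_rot: [3.013, 1.566, -1.916]
force: [-1.4, -0.1, -0.6]
width: 0.0879
```

Call:
carry_out:
  deltas:
    - [0.06,0,0,0,0,0]
    - [0,0,0,0,0,0]

```text
t: 9.05
eef_pos: [0.472, -0.2475, 0.0779]
ee_rot: [-3.125, 1.566, -1.769]
force: [-0.6, 0.7, 0.7]
width: 0.0873
```

Call:
carry_out:
  deltas:
    - [0.06,0,0,0,0,0]
    - [0,0,0,0,0,0]

```text
t: 9.25
eef_pos: [0.4721, -0.2476, 0.0779]
ee_rot: [-3.029, 1.565, -1.673]
force: [-0.5, 0.9, -0.0]
width: 0.0879
```

```bash
python3 - <<'E'
from station import arm
s=arm.get_state();print({k:(v.round(3) if hasattr(v,'round') and not isinstance(v,float) else v) for k,v in s.items()})
E
```

```text
{'t': 9.25, 'q': array([-0.11 ,  0.234, -0.461,  0.008, -0.876, -0.109]), 'qd': array([-0.   , -0.009, -0.   ,  0.003, -0.012,  0.002]), 'joint_efforts': array([ 3.2100e-01, -4.3451e+01,  2.4946e+01,  5.9310e+00,  2.0600e-01,
       -1.4000e-02]), 'eef_pos': array([ 0.472, -0.248,  0.078]), 'ee_rot': array([-3.029,  1.565, -1.673]), 'force': array([-0.538,  0.852, -0.022]), 'moment': array([ 0.138,  0.488, -0.03 ]), 'width': 0.08790417128886815}
```

Call:
carry_out:
  deltas:
    - [0.12,0,0,0,0,0.1]
    - [0,0,0,0,0,0]

```text
t: 9.45
eef_pos: [0.4721, -0.2477, 0.0779]
ee_rot: [2.447, 1.561, -2.478]
force: [-1.1, 0.8, -0.0]
width: 0.0875
```

```bash
python3 - <<'E'
from station import arm
s=arm.get_state();print({k:(v.round(3) if hasattr(v,'round') and not isinstance(v,float) else v) for k,v in s.items()})
E
python3 st.py -.062 .0215 .088
```

```text
{'t': 9.45, 'q': array([-0.11 ,  0.237, -0.456,  0.009, -0.884, -0.109]), 'qd': array([ 0.   , -0.023,  0.004,  0.008, -0.019, -0.001]), 'joint_efforts': array([  0.274, -44.164,  25.361,   6.079,  -0.164,  -0.05 ]), 'eef_pos': array([ 0.472, -0.248,  0.078]), 'ee_rot': array([ 2.447,  1.561, -2.478]), 'force': array([-1.055,  0.829, -0.028]), 'moment': array([0.16 , 0.4  , 0.002]), 'width': 0.08746076508691372}
t 9.45 box xy [-0.0605  0.021   0.0779] F [-1.05  0.83 -0.03] w 0.0875 q [-0.11  0.24 -0.46  0.01 -0.88 -0.11]
[[-0.007, -0.977, 0.211], [-0.006, 0.211, 0.977], [-1.0, 0.006, -0.007]]
world d [-0.0013  0.0008  0.0101] tool units [-0.25  0.04  0.01]
1 rotvec units [-44.97   0.14  -0.16]
-1 rotvec units [ 0.03 -0.1  -0.09]
```

Reported z no longer falls below 0.078, so finger B must be resting on the sill. The tips then lie about 32 mm above the reported TCP, which agrees with the pictures. I'll rise 5 mm, advance, and check the flap and tube visually.

Call:
carry_out:
  deltas:
    - [-0.13,0,0,0,0,-0.1]
    - [0,0,0,0,0,0]
    - [0,-0.15,0.02,0,0,0]
    - [0,-0.15,0,0,0,0]
    - [0,0,0,0,0,0]

```text
t: 9.95
eef_pos: [0.4839, -0.2494, 0.0819]
ee_rot: [3.05, 1.564, -1.875]
force: [-0.5, -0.7, 0.9]
width: 0.0875
```

```bash
python3 st.py -.03 .0215 .083; python3 look.py 9 .032
```

```text
t 9.95 box xy [-0.0486  0.0219  0.0819] F [-0.52 -0.67  0.92] w 0.0875 q [-0.11  0.25 -0.43  0.01 -0.89 -0.11]
[[-0.002, -0.977, 0.212], [-0.007, 0.212, 0.977], [-1.0, 0.001, -0.007]]
world d [ 0.018  -0.0043  0.0011] tool units [-0.03 -0.46 -0.01]
1 rotvec units [-4.498e+01  1.000e-02 -1.600e-01]
-1 rotvec units [ 0.02 -0.1  -0.01]
```

View pics/side9.png

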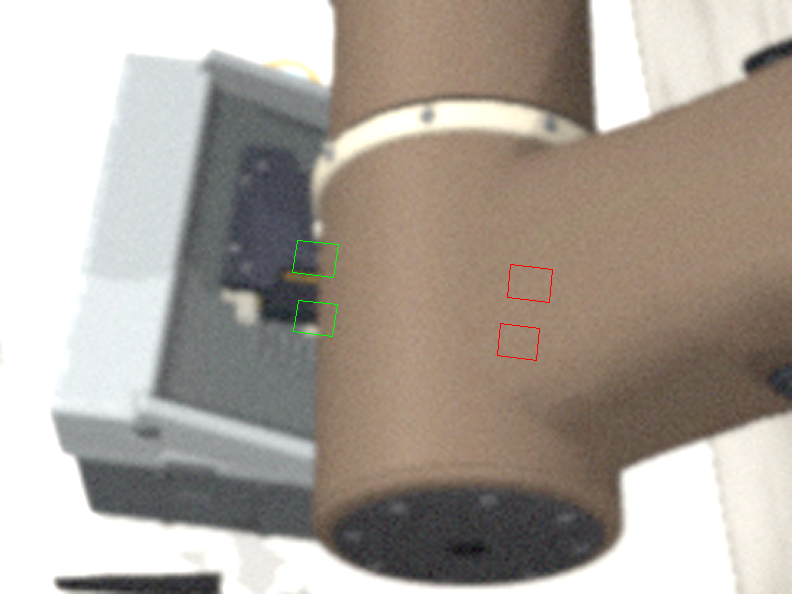

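View pics/top9.png

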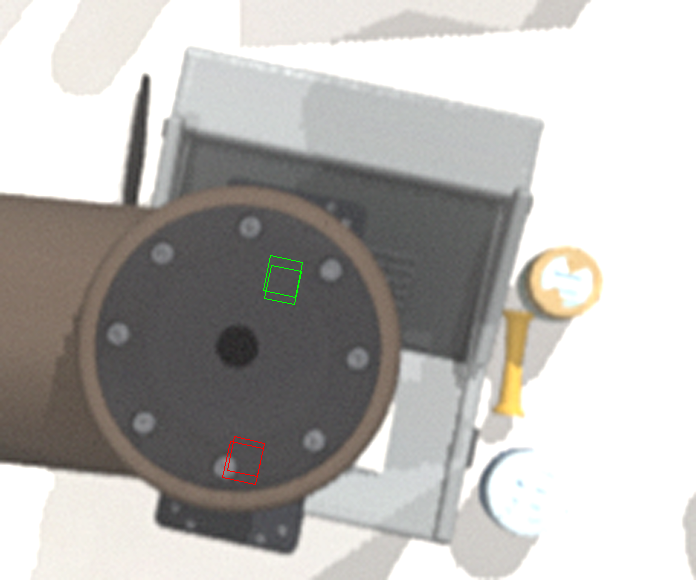

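The fold's rear corner at (385,470) has moved forward about 8 px, so finger B is now pushing the tube as intended. Advancing.

Call:
carry_out:
  deltas:
    - [0,-0.15,0,0,0,0]
    - [0,-0.15,0,0,0,0]
    - [0,-0.12,0,0,0,0]
    - [0,0,0,0,0,0]

```text
t: 10.45
eef_pos: [0.4998, -0.253, 0.081]
ee_rot: [2.616, 1.563, -2.311]
force: [-1.2, 0.0, 1.5]
width: 0.0878
```

```bash
python3 st.py -.01 .0215 .083; python3 look.py 10 .032
```

```text
t 10.45 box xy [-0.0323  0.0218  0.081 ] F [-1.24  0.04  1.54] w 0.0878 q [-0.11  0.27 -0.4   0.01 -0.91 -0.11]
[[-0.005, -0.977, 0.212], [-0.006, 0.212, 0.977], [-1.0, 0.004, -0.007]]
world d [ 0.0218 -0.005   0.002 ] tool units [-0.05 -0.56 -0.01]
1 rotvec units [-44.98   0.09  -0.16]
-1 rotvec units [ 0.01 -0.1  -0.06]
```

View pics/side10.png

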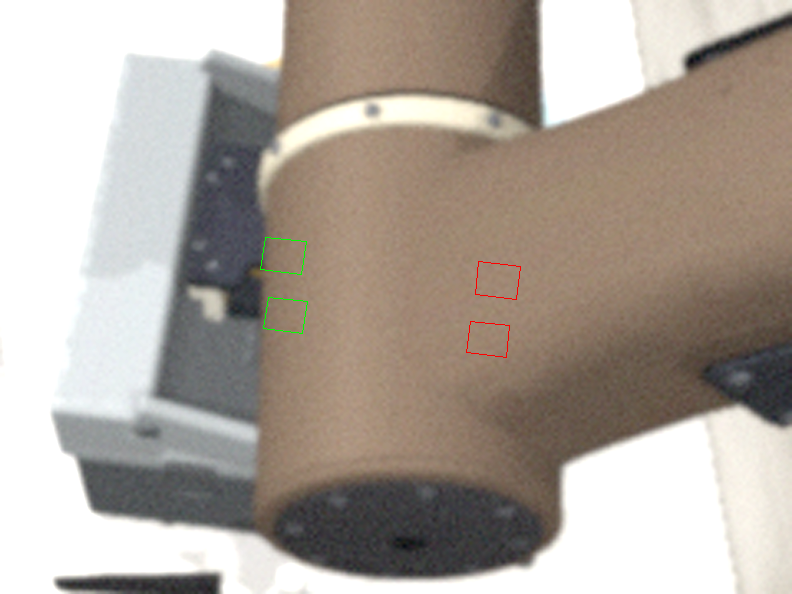

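View pics/top10.png

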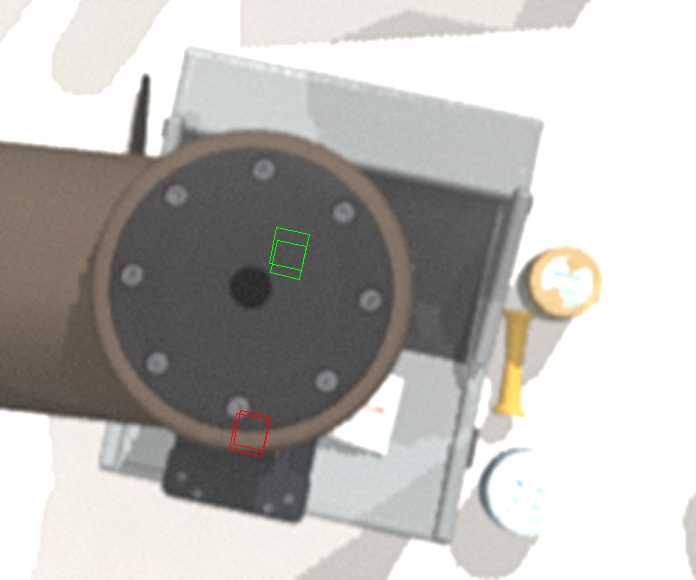

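The tube is sliding forward (fold now at (403,375)–(388,453)) and the flap is darker, tilting in. Continuing.

Call:
carry_out:
  deltas:
    - [-0.05,-0.15,0,0,0,0.05]
    - [0,-0.15,0,0,0,0]
    - [0,-0.15,0,0,0,0]
    - [0,-0.15,0,0,0,0]
    - [0,0,0,0,0,0]

```text
t: 11.05
eef_pos: [0.5228, -0.2581, 0.0824]
ee_rot: [2.108, 1.558, -2.819]
force: [-2.0, 0.3, 2.3]
width: 0.0877
```

```bash
python3 st.py 0 .0215 .083; python3 look.py 11 .032
```

```text
t 11.05 box xy [-0.0088  0.0217  0.0824] F [-2.04  0.28  2.35] w 0.0877 q [-0.12  0.31 -0.34  0.01 -0.94 -0.1 ]
[[-0.012, -0.977, 0.213], [-0.004, 0.213, 0.977], [-1.0, 0.011, -0.007]]
world d [ 0.0085 -0.0021  0.0006] tool units [-0.02 -0.22 -0.01]
1 rotvec units [-44.99   0.25  -0.15]
-1 rotvec units [ 0.01 -0.1  -0.16]
```

View pics/top11.png

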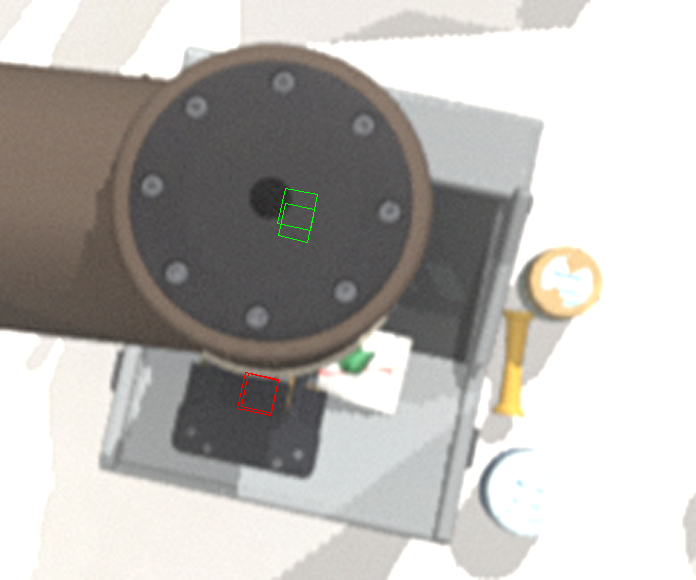

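The fold is now at (410,340)–(395,412), overhanging the mouth, and the flap reaction is about 3 N. I'll keep advancing and start closing, so that B goes over the edge while A stays short of the hood.

Call:
carry_out:
  deltas:
    - [0,-0.12,0,0,0,-0.15]
    - [0,-0.12,0,0,0,0]
    - [0,0,0,0,0,0]

```text
t: 11.45
eef_pos: [0.5293, -0.2595, 0.0816]
ee_rot: [2.564, 1.563, -2.364]
force: [-2.9, 1.0, 3.1]
width: 0.0877
```

Call:
carry_out:
  deltas:
    - [0,-0.06,0,0,0,0]
    - [0,-0.06,0,0,0,0]
    - [0,0,0,0,0,0]
  hand: 0.12

```text
t: 11.75
eef_pos: [0.5339, -0.2605, 0.082]
ee_rot: [2.598, 1.564, -2.33]
force: [-3.9, 0.2, 1.0]
width: 0.0776
```

```bash
python3 st.py 0.01 .0215 .083; python3 look.py 12 .032
```

```text
t 11.75 box xy [0.0026 0.0217 0.082 ] F [-3.89  0.24  1.01] w 0.0776 q [-0.12  0.32 -0.32  0.01 -0.93 -0.1 ]
[[-0.005, -0.977, 0.214], [-0.005, 0.214, 0.977], [-1.0, 0.004, -0.006]]
world d [ 0.0072 -0.0018  0.001 ] tool units [-0.03 -0.19 -0.01]
1 rotvec units [44.99 -0.08  0.14]
-1 rotvec units [-0.01 -0.09 -0.05]
```

View pics/top12.png

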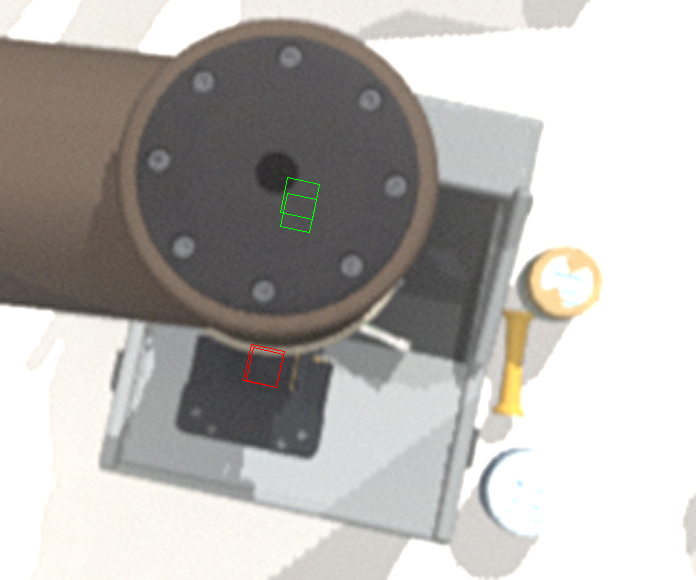

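The tube is tipping over the edge; the fold stands nearly upright at (385,335). Pushing a bit further with B.

Call:
carry_out:
  deltas:
    - [0,-0.08,0,0,0,0]
    - [0,-0.07,0,0,0,0]
    - [0,0,0,0,0,0]
    - [0,0,0,0,0,0]
  hand: 0.2

```text
t: 12.25
eef_pos: [0.5388, -0.2616, 0.0812]
ee_rot: [2.348, 1.562, -2.58]
force: [-4.3, 1.3, 1.2]
width: 0.0701
```

```bash
python3 st.py 0.01 .0215 .083; python3 look.py 13 .032
```

```text
t 12.25 box xy [0.0076 0.0218 0.0812] F [-4.26  1.31  1.17] w 0.0701 q [-0.12  0.33 -0.31  0.01 -0.94 -0.1 ]
[[-0.007, -0.977, 0.214], [-0.005, 0.214, 0.977], [-1.0, 0.006, -0.006]]
world d [ 0.0023 -0.0008  0.0018] tool units [-0.04 -0.06 -0.01]
1 rotvec units [44.99 -0.14  0.13]
-1 rotvec units [-0.01 -0.08 -0.09]
```

View pics/top13.png

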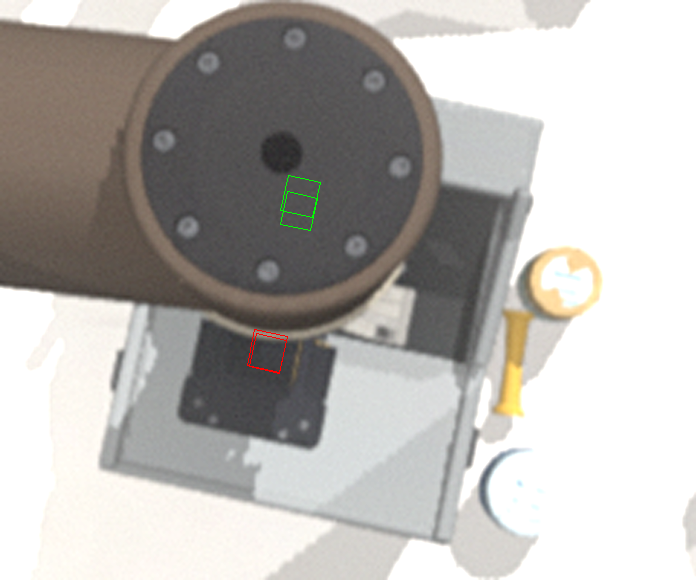

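View pics/side13.png

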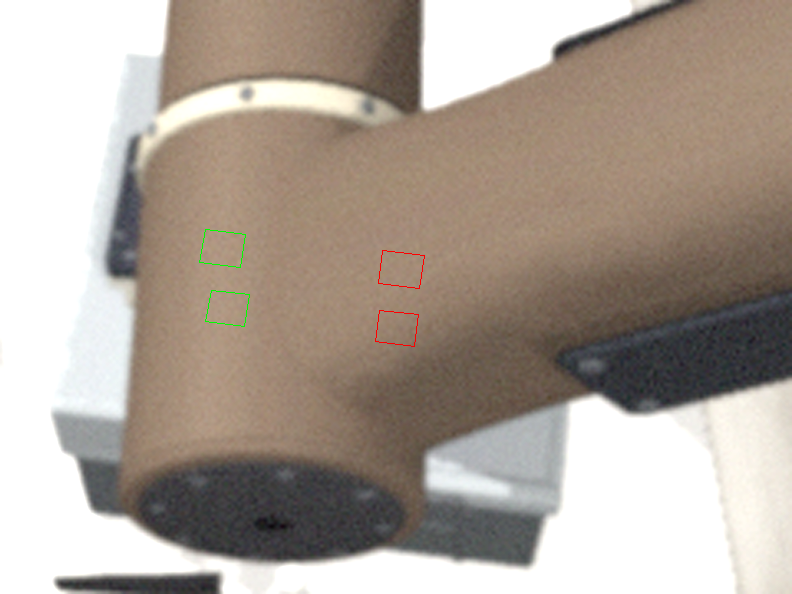

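The sill is now empty. The tube shows as a shaded shape through the mouth at about (385,315), so it has fallen in. I'll let it settle and check that it is still before drawing back.

Call:
carry_out:
  deltas:
    - [0,0,0,0,0,0]
    - [0,0,0,0,0,0]
    - [0,0,0,0,0,0]
    - [0,0,0,0,0,0]

```text
t: 12.75
eef_pos: [0.5385, -0.2615, 0.0814]
ee_rot: [2.351, 1.562, -2.578]
force: [-3.8, 0.4, 1.5]
width: 0.07
```

```bash
python3 look.py 14 -1; python3 - <<'E'
import cv2
a=cv2.imread('pics/top14.png')[230:390,300:500];cv2.imwrite('pics/t14c.png',cv2.resize(a,None,fx=3.5,fy=3.5,interpolation=cv2.INTER_CUBIC))
E
```

```text
(no output)
```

View pics/t14c.png

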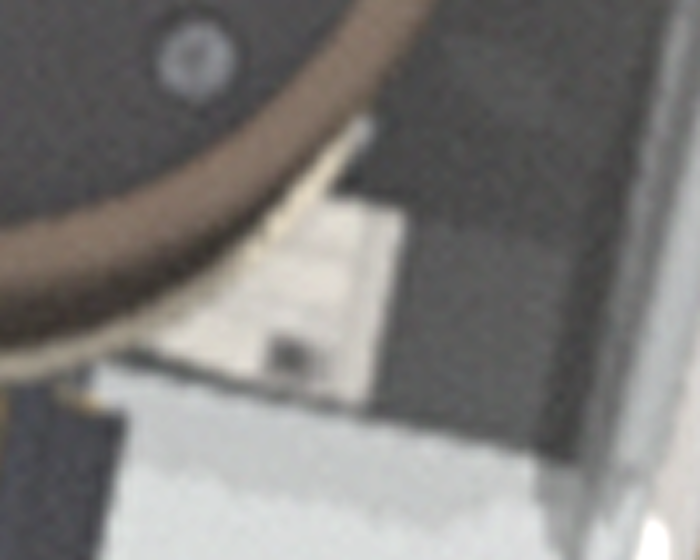

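The tube lies flat and still inside, partly under the sill edge. Drawing back now: first in −x, then up.

Call:
carry_out:
  deltas:
    - [-0.1,0.3,0,0,0,0]
    - [0,0.4,0,0,0,0]
    - [0,0.4,0,0,0,0]
    - [-0.2,0.4,0,0,0,0]
    - [-0.5,0.3,0,0,0,0]

```text
t: 13.35
eef_pos: [0.4709, -0.2462, 0.1153]
ee_rot: [-2.427, 1.562, -1.07]
force: [-0.3, -0.1, -0.0]
width: 0.0705
```

Call:
carry_out:
  deltas:
    - [-1,0,0,0,0,0]
    - [-1,0,0,0,0,0]
    - [-0.5,0,-0.6,0,0,0]
    - [0,0,-1,0,0,0]
    - [0,0,-1,0,0,0]

```text
t: 13.85
eef_pos: [0.4511, -0.347, 0.2285]
ee_rot: [-1.855, 1.543, -0.49]
force: [0.7, -0.3, -0.5]
width: 0.0699
```

Call:
carry_out:
  deltas:
    - [0,0,-1,0,0,0]
    - [0,0.2,-1,0,0,0]
    - [0,0.2,-1,0,0,0]
    - [0,0.2,-1,0,0,0]
    - [0,0,0,0,0,0]

```text
t: 14.35
eef_pos: [0.3941, -0.5095, 0.2343]
ee_rot: [-1.901, 1.526, -0.537]
force: [-0.1, 0.6, 0.1]
width: 0.0701
```

```bash
python3 look.py 15 -1;python3 st.py
```

```text
t 14.45 box xy [-0.0802 -0.2483  0.2346] F [-0.93  0.9  -0.58] w 0.0701 q [-0.61  0.26 -0.04 -0.   -1.23  0.4 ]
[[0.039, -0.978, 0.204], [-0.022, 0.203, 0.979], [-0.999, -0.043, -0.014]]
```

View pics/top15.png

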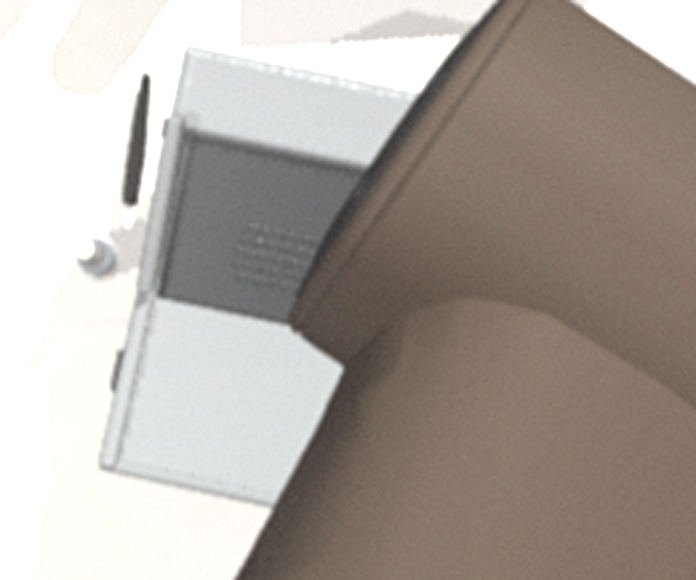

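View pics/side15.png

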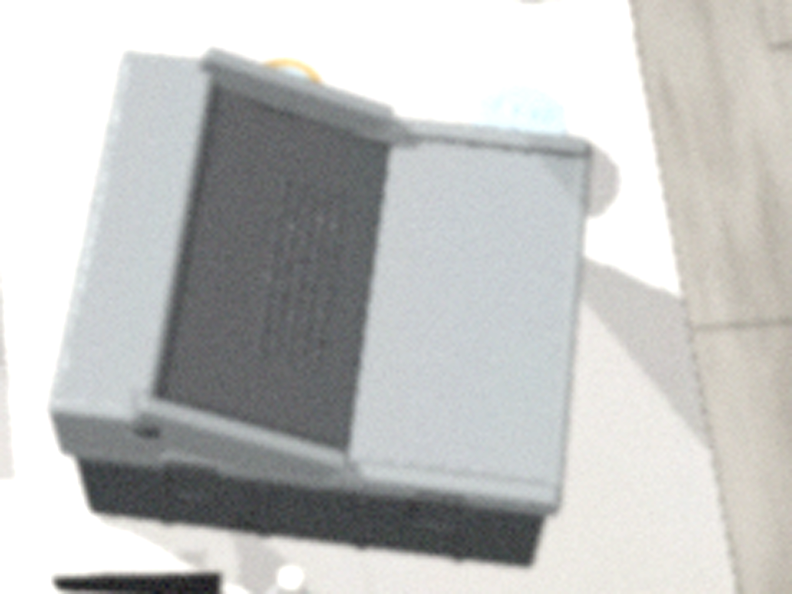

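The side view shows the sill empty and the flap shut, its front edge running straight from (388,145) to (350,450). The bystanders I can see are in place and the arm is clear, so I'm handing in.

```bash
python3 -c "
from station import arm
print(arm.get_state()['qd'].round(3));print(arm.job_done())"
```

```text
[ 0.036 -0.014 -0.013 -0.004 -0.005 -0.009]
the job is handed in; nothing more can be done
None
```

The tube is in the box and the flap has sprung shut; I handed the job in at about 14.5 s. One finger pushed the flap in while the other pushed the tube off the sill, and then I drew back and moved the arm clear.

**Last checks:**
- **Tube:** before I drew back, the top picture showed it lying flat inside the box. I couldn't see it after the flap closed.
- **Flap:** the last side picture shows the sill empty and the flap shut.
- **Bystanders:** those I could see (nail polish, hair clip, cream pot, wax pot) look unmoved. The perm rod was out of view in the last pictures; it looked unmoved when last seen, before drawing back.
- **Arm:** it is clear of everything. It was still settling very slightly when I handed in, at up to 0.036 rad/s.

**What disagreed:**
- **Finger height:** the fingertips were really about 30 mm higher than the reported position. My first pass therefore went over both the flap and the tube without moving either. I spotted this in the pictures, felt for the sill and repeated the pass lower down.
- **Force reading:** it stayed near zero while a finger seemed to rest on the sill, so I relied on the pictures and the blocked motion there. With the flap pushed in, it read about 3 to 4 N.
- **Flap angle:** I couldn't measure it directly. I judged it from the finger position, the force and the pictures.

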